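Draw the dauber from the tool rest and hold it level over the shoe's toe

TASK

Get the dauber (the small brush with a wooden handle and black bristles) ready for polishing: draw it out of the inclined tool rest, turn it until it lies level, and hold it raised with its bristle tip right above the toe cap of the single black shoe beside the rest, about 12 cm over the leather and touching nothing. The program finishes while the gripper still holds the dauber there. Leave the other two tools in the rest, and do not shift the shoe or the small things on the table.

Things in the scene. Friction and masses are not known exactly. Their poses are not given: they have to be found in the camera images.
- dauber: loose round brush, 142 mm long, up to 0.17 kg: light brown handle, yellow ferrule, black bristles. Origin on its axis at the butt; +z along the axis to the bristles. From the butt: handle 26 mm thick (8 to 80 mm), ferrule 20 mm to 97, neck 12 mm to 110, bristles 20 mm to 142. Starts butt down in a bore, the first 40 mm inside, 40 to 47 degrees off vertical; draw it out along its axis
- dauber_tip (a point): end of the dauber's bristles, on its axis, 142 mm from the butt
- tool_rest: fixed wooden rest: dark base 130 x 314 mm, two low cheeks, between them a brown block 290 mm long (along y), 50 wide, 45 thick, top edge 83 mm high, with 3 square bores 28 mm wide, 40 mm deep, 80 mm apart along y; tools in any order. Origin on the table under the block. Bores lean 40 degrees off vertical towards its +x, which points away from the robot, +-17 degrees
- edge_iron: edge iron, a loose tool that stays in the rest: dark brown handle 26 mm thick, thin steel shank and steel head, 180 mm long; origin at the butt in the bore, +z along its axis to the steel head
- slicker: edge slicker, a loose tool that stays in the rest: one pale turned piece of wood with a grooved end, 26 mm thick, 158 mm long; origin at the butt in the bore, +z along its axis to the grooved end
- shoe: loose black shoe standing on its sole, 314 mm long, 103 mm wide, 171 mm high at the white card in its throat. Origin: on the table under the middle; its toe points to its own -x (roughly towards the robot)
- shoe_toe (a point): top of the shoe's toe cap, 115 mm from the shoe's middle towards the toe and 65 mm above the table; behind it the upper rises towards the throat. z of this frame is the shoe's upward axis
- blue_tin: loose blue polish tin, bystander, 71 mm across, 22 mm high, origin under its middle
- thread: loose spool of pale thread standing on end, bystander, 44 mm across, 50 mm high, origin under its middle
- brush: loose shoe brush of light wood, bristles down, bystander, 46 x 130 x 56 mm, long along its y, origin under its middle
- wax: loose stick of wax, cream and black, bystander, 22 x 75 x 18 mm, long along its y, origin under its middle

How it is judged:
By the outcome, as a careful person would: the job done as asked, in the order asked, and still so for the second after the job is handed in, while the arm keeps its last pose, push and grip.
It also fails if it takes over 35 s, if anything falls off the work surface, if the arm or the gripper's body presses on something with over 40 N, if the wrist force passes 120 N, or if a joint passes its speed limit or range.

ROBOT

A 7-joint arm with a two-finger parallel gripper is mounted at the origin on a cart in front of the work surface, level with it; the furniture and walls round the work are solid. World frame = base frame: x ahead of the robot, y to its left, z up, the work surface at z = 0. Lengths are in m, angles in rad, forces in N, time in s.
With the tool pointing down it reaches from about 0.425 to 0.925 m from the base axis. Payload 6.8 kg.
Tool frame: the origin (TCP) lies on the mounting face of the last link; the fingertips stand 173 mm ahead of it and the grasp point (between the pads) lies 155 mm ahead of it; z points along the fingers, y is the direction in which the jaws open and shut (so a half turn about z gives the same grasp; the last joint's range is limited). The gripper opens to 85 mm and grips with 20 to 120 N. Pads are 22 mm wide; open, the fingers measure 114 mm over their backs; the gripper's body (76 mm by 85 mm) begins 54 mm behind the grasp point. The pads swing forward as they close: fully open they stand 13 mm farther back than shut.
Start: joints at [-1.278, 0.477, 0.022, 1.555, -0.011, 1.109, -0.083], TCP at [0.263, 0.622, 0.405] pointing down, gripper open.
Joint ranges: [-2.96, 2.96], [-0.34, 2.1], [-1.41, 1.46], [0.24, 2.44], [-1.37, 4.51], [0.17, 1.92], [-2.96, 2.96]. Speed limits (rad/s): [2.39, 2.39, 3.14, 3.14, 3.14, 3.14, 3.14].

INTERFACE

Orientations are given as a unit quaternion [w, x, y, z].
In Python, from station import sensors, read_camera, bot gives the robot as it stands. The module is installed in compiled form; this text tells all that it offers.
- The arm moves only by the tool play_rows, never from a script. Its argument "commands" is a list of rows, each a list of 4 numbers: the shift along the tool's x, y, z in m, then the turn about the tool's z in degrees. A call has 1 to 20 rows; each row shifts and turns the commanded pose from where the row before left it, along the tool's axes as they then stand; what a row does not reach is not made up. A row lasts 1/10 s, in which the tool goes at most 50 mm and 8.59 degrees, less where a joint would pass 70% of its speed; a pose out of reach is approached as far as the arm can. A call with a gripper value outside its range is refused whole. "claw" is the finger opening in m, from 0 to 0.0854, set as the call begins (left out, the last holds). The fingers move at their own pace and stop on an object; "force" is the grip in N (left out, the last holds). Time passes only in rows, so rows that do not move let the fingers close. It gives the time, the measured TCP pose, the force and the opening at its end, in the units of the state.
- sensors.get_obs(): the state, without advancing time (a new reading comes with each control period).
- read_camera(name): name is "side" or "top" or "wrist"; returns a dict with "frame" (400x640x3 uint8, blue, green, red), "depth" (400x640 float32, m along the optical axis (not along the pixel's ray), 0 where there is no reading), "fx", "fy", "cx", "cy" (pixels), "rvec" (rotation vector, rad) and "tvec" (3), from world to camera coordinates, as OpenCV has them; the wrist camera has in their place "T_tool_cam" (4x4, takes a point from camera to tool coordinates, whose origin is the TCP and whose axes are the flange's). Camera axes: x right, y down, z forward; pixel columns grow to the right and rows downward; lengths in m; the calibration is good to about 2 mm. A picture is of the moment at which its call begins: read the wrist's pose just before it.
- bot.hand_in(): hands the job in, once; it reports no verdict.
The state is a dict: "t": time; "q": joint angles; "joint_vel": joint speeds; "joint_torque": joint torques, N m; "eef_pos": TCP position; "tool_rot": TCP orientation; "contact_force": force on the tool from outside, world axes, zero at the start; "torque": the same for the moment, N m; "gripper_width": opening from 0.0 (shut) to 1.0 (fully open).
Only numpy, scipy, OpenCV 4.12 (cv2) and the standard library are available. Lean on these libraries where they do the work, as an engineer would, in place of code of your own. Each camera call takes 0.05 s, during which the arm holds its last target.

## Working session

There is one attempt and no reset: what is moved stays moved. The work goes in short steps, Python scripts to look and compute and a tool call to move; the robot and the scene stay as the last step left them, time stands still between calls to the robot, and variables do not carry over. Pictures are saved under pics/ and viewed, and the job is handed in when it is done.

Besides the shell and the picture viewer there is one more tool, called after ">>>" by a JSON object that holds its "op" and its "data", one argument or row to a line. play_rows: Moves the arm, as the interface text tells. Its arguments: {"type":"object","properties":{"commands":{"type":"array"},"claw":{"type":"number"},"force":{"type":"number"}},"required":["commands"]}

```bash
mkdir -p pics
cat > h.py <<'E'
import numpy as np, cv2
from scipy.spatial.transform import Rotation as R
from station import sensors, read_camera, bot
def toolT(o):
    q=o['tool_rot'];T=np.eye(4);T[:3,:3]=R.from_quat([q[1],q[2],q[3],q[0]]).as_matrix();T[:3,3]=o['eef_pos'];return T
def cam(n):
    o=sensors.get_obs();c=read_camera(n)
    if 'T_tool_cam' in c: W=toolT(o)@np.array(c['T_tool_cam'])
    else:
        M=np.eye(4);M[:3,:3]=cv2.Rodrigues(np.array(c['rvec'],float))[0];M[:3,3]=np.ravel(c['tvec']);W=np.linalg.inv(M)
    c['W']=W;return c
def cloud(c):
    d=c['depth'];v,u=np.indices(d.shape)
    P=np.stack([(u-c['cx'])/c['fx']*d,(v-c['cy'])/c['fy']*d,d],-1)
    return P@c['W'][:3,:3].T+c['W'][:3,3]
E
python3 - <<'E'
from h import *
o=sensors.get_obs();print(o);print(toolT(o).round(3))
for n in ['side','top','wrist']:
    c=cam(n);cv2.imwrite(f'pics/{n}0.png',c['frame']);print(n,c['W'].round(3).tolist(),c['fx'],(c['depth']>0).mean())
    np.savez(f'{n}0.npz',**c)
E
```

```text
{'t': 0.0, 'q': array([-1.27808561,  0.4777864 ,  0.02233074,  1.55647922, -0.01149115,
        1.10926554, -0.08310169]), 'joint_vel': array([-8.23062994e-04, -1.49901628e-03, -7.44335819e-04, -1.17979522e-03,
        5.20405591e-05, -8.35840777e-04,  2.29479791e-04]), 'joint_torque': array([-6.18896374e-04, -5.96452975e+01,  1.60730258e+00, -2.81194085e+01,
        1.23595764e-02,  9.19540529e-03, -1.33162806e-05]), 'eef_pos': array([0.26324035, 0.62124692, 0.40372271]), 'tool_rot': array([-1.11983613e-04,  1.99051048e-01,  9.79988704e-01, -8.98252535e-04]), 'contact_force': array([-0.95658601,  0.79863371, -0.12755401]), 'torque': array([-0.05789171, -0.04619559,  0.00137823]), 'gripper_width': 1.0003625300244632}
[[-0.921  0.39  -0.001  0.263]
 [ 0.39   0.921 -0.002  0.621]
 [-0.    -0.002 -1.     0.404]
 [ 0.     0.     0.     1.   ]]
side [[0.97, -0.109, 0.219, 0.222], [-0.245, -0.428, 0.87, -1.275], [-0.001, -0.897, -0.442, 0.71], [0.0, 0.0, 0.0, 1.0]] 494.6834392182429 0.99602734375
top [[0.005, -0.983, 0.182, 0.274], [-1.0, -0.003, 0.012, -0.112], [-0.012, -0.182, -0.983, 1.389], [0.0, 0.0, 0.0, 1.0]] 519.6477888805492 0.9960859375
wrist [[0.39, 0.883, 0.26, 0.197], [0.921, -0.374, -0.112, 0.649], [-0.002, 0.283, -0.959, 0.372], [0.0, 0.0, 0.0, 1.0]] 316.3238617131515 0.99590234375
```

View pics/side0.png

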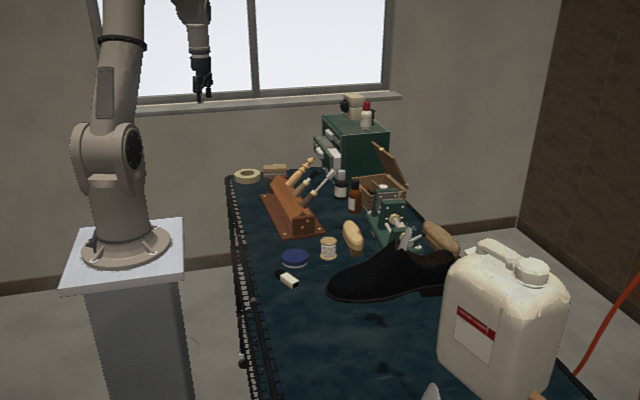

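View pics/top0.png

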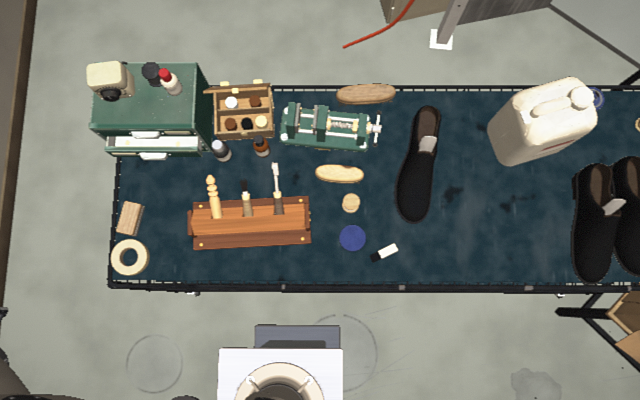

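Run:
```python
from h import *
for n,(a,b,c_,d) in {'top':(150,260,170,460),'side':(150,310,220,470)}.items():
    c=dict(np.load(n+'0.npz'));cv2.imwrite(f'pics/{n}0z.png',cv2.resize(c['frame'][a:b,c_:d],None,fx=2.7 if n=='top' else 3.1,fy=2.7 if n=='top' else 3.1,interpolation=cv2.INTER_CUBIC))
    P=cloud(c)
    if n=='top':
        for u,v in [(246,187),(246,193),(246,198),(246,203),(247,208),(247,213),(248,216),(412,212),(412,205),(412,195),(425,145),(277,165),(212,180),(195,210),(308,205),(190,245),(310,240)]: print(u,v,P[v,u].round(3))
```

```text
246 187 [0.549 0.082 0.13 ]
246 193 [0.537 0.084 0.115]
246 198 [0.525 0.084 0.112]
246 203 [0.514 0.086 0.1  ]
247 208 [0.503 0.085 0.09 ]
247 213 [0.492 0.086 0.077]
248 216 [0.486 0.084 0.071]
412 212 [ 0.502 -0.342  0.045]
412 205 [ 0.518 -0.34   0.057]
412 195 [ 0.544 -0.34   0.059]
425 145 [ 0.655 -0.362  0.141]
277 165 [0.597 0.003 0.163]
212 180 [0.562 0.163 0.15 ]
195 210 [0.504 0.226 0.055]
308 205 [ 0.526 -0.068  0.008]
190 245 [0.417 0.248 0.003]
310 240 [ 0.431 -0.074  0.011]
```

View pics/top0z.png

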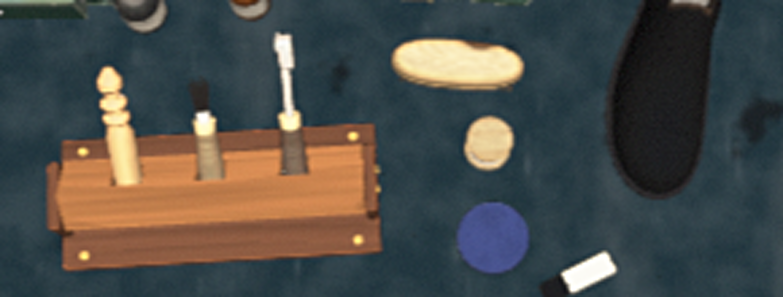

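View pics/side0z.png

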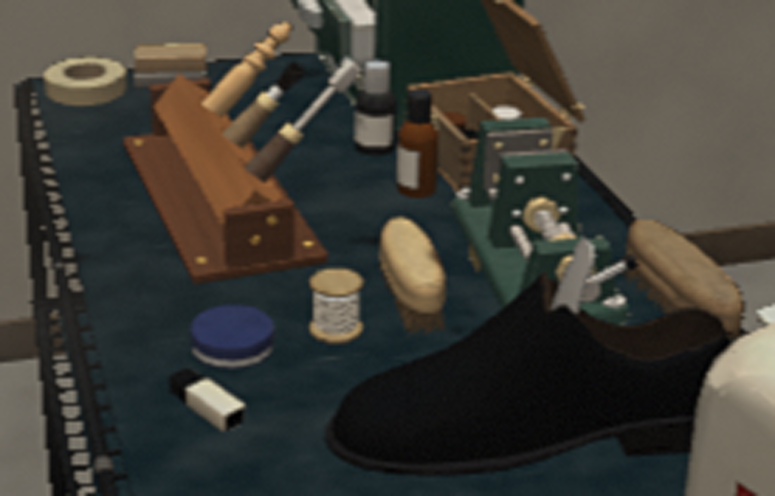

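View pics/wrist0.png

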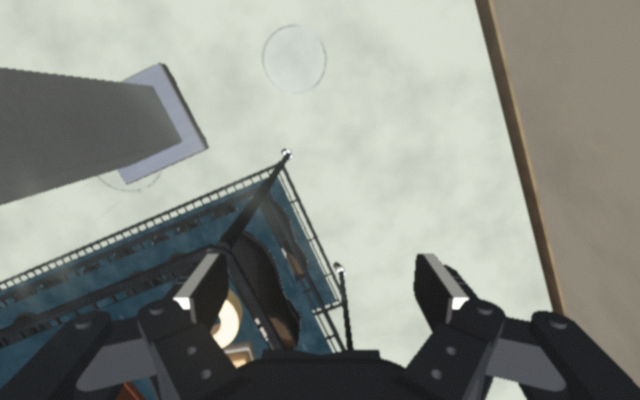

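>>> {"op": "play_rows", "data": {
  "commands": [
    [0,0,0,-7.6],
    [0,0,0,-7.6],
    [0,0,0,-7.7],
    [-0.0135,-0.0385,0,0],
    [-0.0135,-0.0385,0,0],
    [-0.0135,-0.0385,0,0],
    [-0.0135,-0.0385,0,0],
    [-0.0135,-0.0385,0,0],
    [-0.0135,-0.0385,0,0],
    [-0.0135,-0.0385,0,0],
    [-0.0135,-0.0385,0,0],
    [-0.0135,-0.0385,0,0],
    [-0.0135,-0.0385,0,0],
    [-0.0135,-0.0385,0,0],
    [-0.0135,-0.0385,0,0],
    [-0.0135,-0.0385,0,0],
    [-0.0135,-0.0385,0,0],
    [0,0,0,0]
  ]
}}

```text
t: 1.95
eef_pos: [0.4527, 0.077, 0.4048]
tool_rot: [0.0, 0.005, 1.0, -0.001]
contact_force: [-0.3, 0.8, -0.3]
gripper_width: 1.001
```

Run:
```python
from h import *
o=sensors.get_obs();print(o['t'],o['q'],o['contact_force']);print(toolT(o).round(3))
c=cam('wrist');cv2.imwrite('pics/wrist1.png',c['frame']);np.savez('wrist1.npz',**c)
```

```text
1.95 [-0.52304293  0.11340926  0.2372152   2.06336436 -0.03015201  0.96805931
  1.29079032] [-0.2621075  0.7977855 -0.3470486]
[[-1.     0.01   0.001  0.453]
 [ 0.01   1.    -0.002  0.077]
 [-0.001 -0.002 -1.     0.405]
 [ 0.     0.     0.     1.   ]]
```

View pics/wrist1.png

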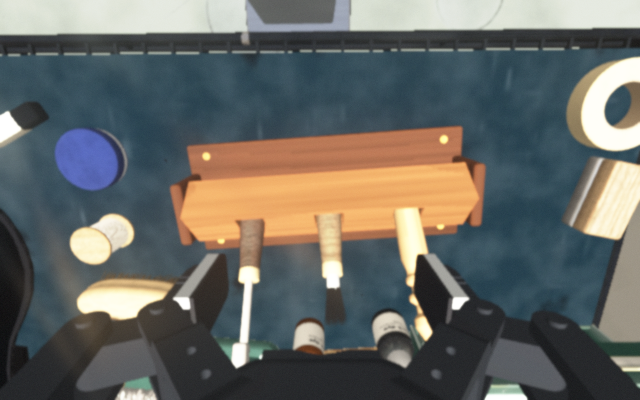

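```bash
cat > fit.py <<'E'
from h import *
from scipy.optimize import least_squares
c=dict(np.load('wrist1.npz'));P=cloud(c)
for u,v in [(328,220),(329,235),(330,250),(331,262),(332,270),(333,282),(335,295),(336,310),(337,318),(230,195),(450,185),(330,190),(205,183),(450,168),(330,175),(330,180),(330,205)]: print(u,v,P[v,u].round(4))
def cyl(Q,r,p0,d0):
    def f(x):
        d=np.array([x[2],x[3],1]);d/=np.linalg.norm(d);p=np.array([x[0],x[1],p0[2]])
        return np.linalg.norm(np.cross(Q-p,d),axis=1)-r
    s=least_squares(f,[p0[0],p0[1],d0[0],d0[1]],loss='soft_l1',f_scale=.001)
    d=np.array([s.x[2],s.x[3],1]);return np.array([s.x[0],s.x[1],p0[2]]),d/np.linalg.norm(d),np.abs(s.fun).mean()
for tag,P in [('wrist',P),('top',cloud(dict(np.load('top0.npz'))))]:
    F=c['frame'] if tag=='wrist' else np.load('top0.npz')['frame']
    m=(P[...,0]>.488)&(P[...,0]<.53)&(abs(P[...,1]-.085)<.03)&(P[...,2]>.04)&(P[...,2]<.12)
    # keep above block face: local plane through the mouth
    n=np.array([.643,0,.766]);
    blk=(P[...,2]<.14)&(abs(P[...,1]-.045)<.012)&(P[...,0]>.46)&(P[...,0]<.5)&(P[...,2]>.05)
    Bp=P[blk];print(tag,m.sum(),blk.sum())
    m&=abs(P[...,1]-.085)<.02
    h=(P-np.array([.475,.085,.071]))@n
    m&=(h>.006)&(h<.038)
    Q=P[m];print(len(Q),Q.min(0),Q.max(0))
    p,d,e=cyl(Q,.013,np.array([.505,.085,.085]),np.array([.9,0]));print(p,d,e,'lean',np.degrees(np.arccos(d[2])),'az',np.degrees(np.arctan2(d[1],d[0])))
E
python3 fit.py
```

```text
328 220 [0.4893 0.0834 0.076 ]
329 235 [0.5014 0.0842 0.0856]
330 250 [0.5126 0.0848 0.0958]
331 262 [0.5214 0.0856 0.1033]
332 270 [0.526  0.0863 0.1101]
333 282 [0.5364 0.0871 0.1137]
335 295 [0.5437 0.0886 0.1237]
336 310 [0.5516 0.089  0.1345]
337 318 [0.5577 0.0898 0.1372]
230 195 [ 0.4661 -0.0157  0.0634]
450 185 [0.4565 0.2043 0.0682]
330 190 [0.4615 0.0858 0.0644]
205 183 [ 0.4569 -0.0454  0.0482]
450 168 [0.4428 0.2096 0.0508]
330 175 [0.4491 0.0862 0.0502]
330 180 [0.4534 0.086  0.0547]
330 205 [0.4732 0.0854 0.0776]
wrist 1759 905
853 [0.48800136 0.06505391 0.04895048] [0.51512197 0.10499256 0.09279263]
[0.51967142 0.08521688 0.085     ] [0.73747043 0.02085822 0.67505726] 0.0020272228676116114 lean 47.54140315892207 az 1.6200913186260077
top 287 149
135 [0.48823037 0.06508442 0.04773372] [0.51510396 0.10497546 0.09561783]
[0.51153143 0.09226634 0.085     ] [0.4516212  0.37193294 0.81098963] 0.0032898759505545013 lean 35.80726625655759 az 39.47318577866964
```

```bash
cat >> fit.py <<'E'
print('----')
p=np.array([.510,.0855,.078]);
for tag in ['wrist1','top0']:
    P=cloud(dict(np.load(tag+'.npz'))).reshape(-1,3)
    p=np.array([.510,.0855,.081]);d=np.array([.70,.04,.71]);d/=np.linalg.norm(d)
    tip=None
    for k in range(6):
        r=np.linalg.norm(np.cross(P-p,d),axis=1);s=(P-p)@d
        nr=.02
        allm=(r<.018)&(s>-.02)&(s<.09)
        smax=np.percentile(s[allm],99.5)  # tip
        hm=(r<.0165)&(r>.006)&(s>smax-.097)&(s<smax-.064)
        p,d,e=cyl(P[hm],.013,p,d[:2]/d[2])
    tipp=p+d*smax; butt=tipp-.142*d
    print(tag,hm.sum(),p,d,e,'lean',np.degrees(np.arccos(d[2])),'az',np.degrees(np.arctan2(d[1],d[0])),'tip',tipp,'butt',butt)
E
python3 fit.py | sed -n '/----/,$p'
```

```text
----
wrist1 726 [0.5155834  0.08531863 0.081     ] [0.7578891  0.03768652 0.65129397] 0.0005728822199450438 lean 49.360767123092025 az 2.8467245971413853 tip [0.57090807 0.08806969 0.1285434 ] butt [0.46328781 0.0827182  0.03605965]
top0 93 [0.5130065  0.08748859 0.081     ] [0.73754278 0.070544   0.67160568] 0.0016055697792553376 lean 47.80888686381795 az 5.4635676646012366 tip [0.57095372 0.09303109 0.13376667] butt [0.46622264 0.08301384 0.03839867]
```

>>> {"op": "play_rows", "data": {
  "commands": [
    [-0.017,0.001,0,-3.4],
    [-0.025,0.002,0,0],
    [-0.025,0.002,0.02,0],
    [0,0,0.03,0],
    [0,0,0.03,0],
    [0,0,0.02,0],
    [0,0,0,0]
  ],
  "claw": 0.06,
  "force": 40
}}

```text
t: 2.7
eef_pos: [0.5169, 0.0914, 0.3019]
tool_rot: [-0.003, -0.03, 1.0, -0.001]
contact_force: [-0.1, -0.2, -0.2]
gripper_width: 0.707
```

```bash
python3 - <<'E'
from h import *
o=sensors.get_obs();print(o['t'],o['gripper_width']);print(toolT(o).round(4))
c=cam('wrist');cv2.imwrite('pics/wrist2.png',c['frame']);np.savez('wrist2.npz',**c)
c=cam('side');cv2.imwrite('pics/side2.png',cv2.resize(c['frame'][60:310,150:450],None,fx=2.4,fy=2.4));print(np.array(c['T_tool_cam']) if 0 else '')
E
sed -i "s/\['wrist1','top0'\]/['wrist1','wrist2']/" fit.py; python3 fit.py | sed -n '/----/,$p'
```

```text
2.7 0.7065271136470433
[[-0.9982 -0.0602 -0.006   0.5169]
 [-0.0602  0.9982 -0.0013  0.0914]
 [ 0.006  -0.001  -1.      0.3019]
 [ 0.      0.      0.      1.    ]]

----
wrist1 726 [0.5155834  0.08531863 0.081     ] [0.7578891  0.03768652 0.65129397] 0.0005728822199450438 lean 49.360767123092025 az 2.8467245971413853 tip [0.57090807 0.08806969 0.1285434 ] butt [0.46328781 0.0827182  0.03605965]
wrist2 1751 [0.51549113 0.08539759 0.081     ] [0.75653764 0.04616214 0.65231882] 0.000510314031122164 lean 49.28333966091749 az 3.4917240585860565 tip [0.57019785 0.08873566 0.12817045] butt [0.4627695  0.08218064 0.03554118]
```

View pics/wrist2.png

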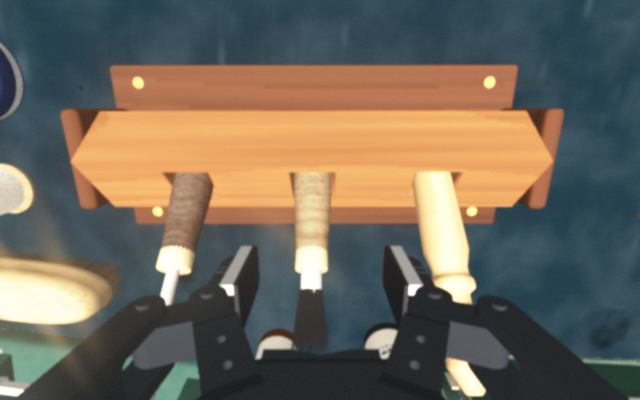

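View pics/side2.png

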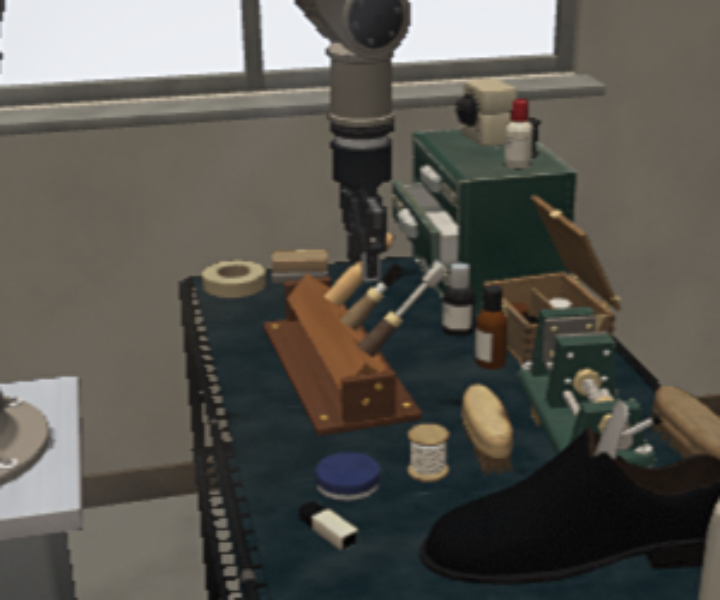

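>>> {"op": "play_rows", "data": {
  "commands": [
    [-0.0025,-0.006,0,0],
    [0,0,0.02,0],
    [0,0,0.02,0],
    [0,0,0.012,0],
    [0,0,0.0065,0],
    [0,0,0,0],
    [0,0,0,0]
  ]
}}

```text
t: 3.5
eef_pos: [0.5217, 0.0843, 0.2469]
tool_rot: [0.001, -0.029, 1.0, 0.0]
contact_force: [-0.6, -0.4, 0.7]
gripper_width: 0.699
```

Run:
```python
from h import *
o=sensors.get_obs();print(o['t'],o['gripper_width'],o['contact_force']);print(toolT(o).round(4))
c=cam('wrist');cv2.imwrite('pics/wrist3.png',c['frame']);np.savez('wrist3.npz',**c)
c=cam('side');cv2.imwrite('pics/side3.png',cv2.resize(c['frame'][120:260,220:400],None,fx=4,fy=4))
```

```text
3.5 0.6992612546250428 [-0.5847024  -0.4251924   0.73103624]
[[-9.983e-01 -5.800e-02  1.100e-03  5.217e-01]
 [-5.800e-02  9.983e-01  3.000e-04  8.430e-02]
 [-1.100e-03  3.000e-04 -1.000e+00  2.469e-01]
 [ 0.000e+00  0.000e+00  0.000e+00  1.000e+00]]
```

View pics/wrist3.png

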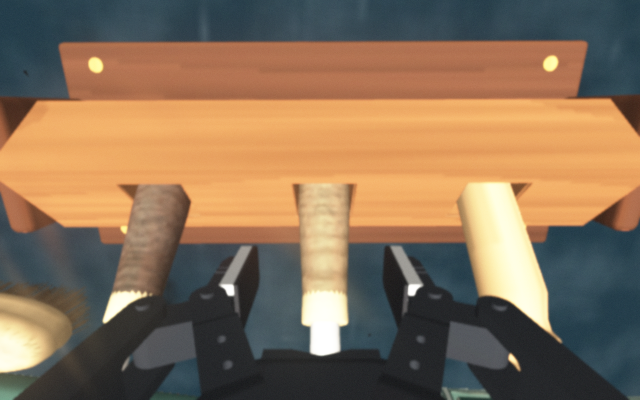

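View pics/side3.png

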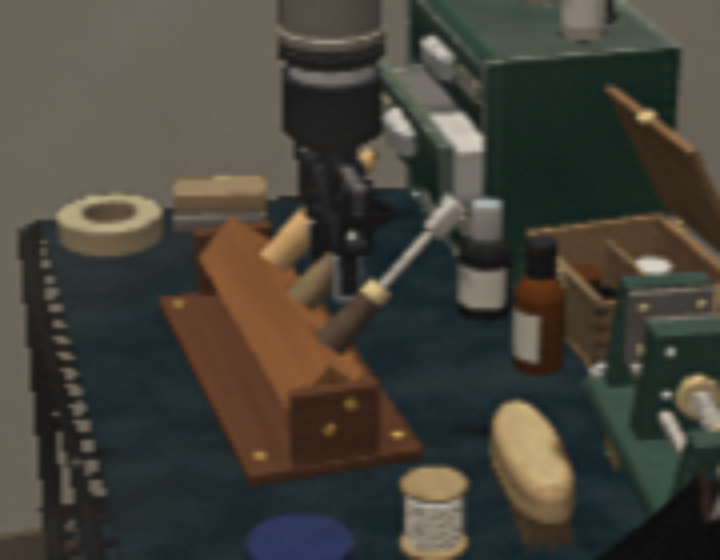

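>>> {"op": "play_rows", "data": {
  "commands": [
    [0.003,0.001,0.003,0],
    [0,0,0,0],
    [0,0,0,0]
  ]
}}

```text
t: 3.9
eef_pos: [0.5181, 0.0853, 0.2432]
tool_rot: [-0.0, -0.029, 1.0, 0.0]
contact_force: [0.0, -0.1, -0.5]
gripper_width: 0.701
```

>>> {"op": "play_rows", "data": {
  "commands": [
    [0,0,0,0],
    [0,0,0,0],
    [0,0,0,0],
    [0,0,0,0],
    [0,0,0,0],
    [0,0,0,0],
    [0,0,0,0],
    [0,0,0,0]
  ],
  "claw": 0.01,
  "force": 50
}}

```text
t: 4.7
eef_pos: [0.5183, 0.0852, 0.2433]
tool_rot: [0.0, -0.029, 1.0, 0.0]
contact_force: [-0.4, -0.1, 3.7]
gripper_width: 0.289
```

Run:
```python
from h import *
o=sensors.get_obs();print(o['t'],o['gripper_width'],o['contact_force'],o['torque']);print(toolT(o).round(4))
c=cam('wrist');cv2.imwrite('pics/wrist4.png',c['frame']);np.savez('wrist4.npz',**c)
```

```text
4.7 0.28865531163478964 [-0.42721601 -0.13235266  3.74675734] [ 0.09143096  0.07746182 -0.03006979]
[[-9.983e-01 -5.820e-02  4.000e-04  5.183e-01]
 [-5.820e-02  9.983e-01  2.000e-04  8.520e-02]
 [-4.000e-04  2.000e-04 -1.000e+00  2.433e-01]
 [ 0.000e+00  0.000e+00  0.000e+00  1.000e+00]]
```

View pics/wrist4.png

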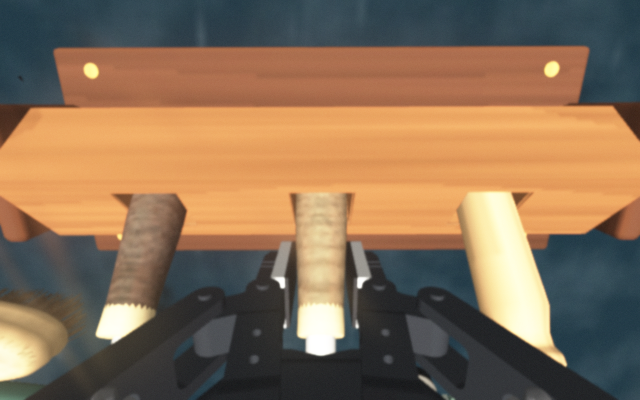

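>>> {"op": "play_rows", "data": {
  "commands": [
    [-0.0036,0,-0.0035,0],
    [-0.0072,0,-0.007,0],
    [-0.0072,0,-0.007,0],
    [-0.0072,0,-0.007,0],
    [-0.0072,0,-0.007,0],
    [-0.0036,0,-0.0035,0],
    [0,0,0,0]
  ]
}}

```text
t: 5.45
eef_pos: [0.5552, 0.0873, 0.279]
tool_rot: [0.001, -0.029, 1.0, 0.0]
contact_force: [0.8, -0.3, -2.2]
gripper_width: 0.284
```

Run:
```python
from h import *
o=sensors.get_obs();print(o['t'],o['gripper_width'],o['contact_force'],o['torque']);print(toolT(o).round(4))
c=cam('wrist');cv2.imwrite('pics/wrist5.png',c['frame']);np.savez('wrist5.npz',**c)
c=cam('side');cv2.imwrite('pics/side5.png',cv2.resize(c['frame'][120:260,220:400],None,fx=4,fy=4))
```

```text
5.45 0.2838611692723203 [ 0.75294627 -0.25940355 -2.15991563] [-0.02502509 -0.01995239 -0.00127388]
[[-9.983e-01 -5.800e-02  2.200e-03  5.552e-01]
 [-5.800e-02  9.983e-01  4.000e-04  8.730e-02]
 [-2.300e-03  3.000e-04 -1.000e+00  2.790e-01]
 [ 0.000e+00  0.000e+00  0.000e+00  1.000e+00]]
```

View pics/wrist5.png

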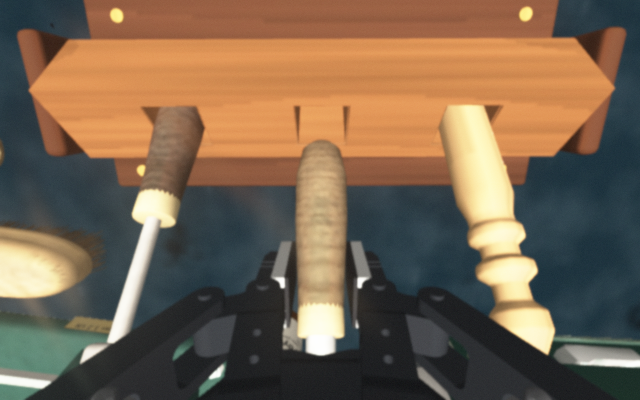

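View pics/side5.png

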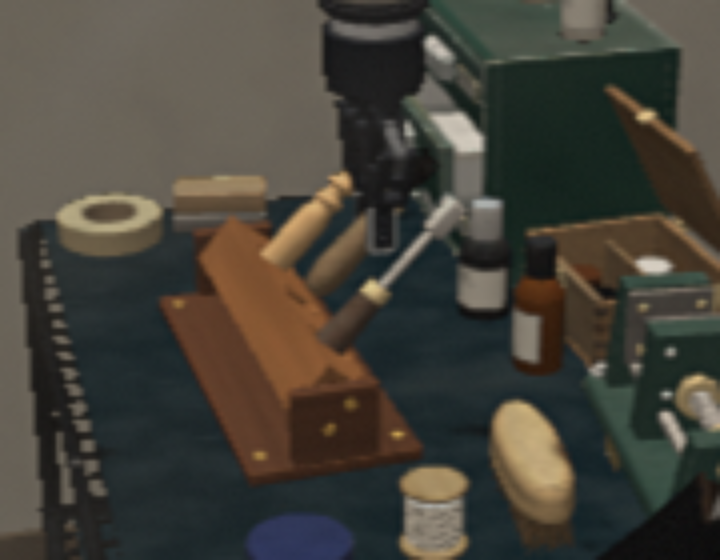

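```bash
cat > fit2.py <<'E'
import sys
from h import *
from scipy.optimize import least_squares
def fit(c,u0=300,u1=345,v0=135,v1=300,r=.013):
    P=cloud(c);D=c['depth'];Wt=None
    sub=P[v0:v1,u0:u1].reshape(-1,3)
    sub=sub[np.isfinite(sub).all(1)]
    med=np.median(sub,0);T=toolT(sensors.get_obs())
    L=(sub-T[:3,3])@T[:3,:3]
    # in tool frame: keep points on handle (near tool y 0, tool z 0.10..0.25)
    k=(abs(L[:,1])<.016)&(L[:,2]>.10)&(L[:,2]<.225);L=L[k]
    def f(x):
        # axis in tool: point (0,y,z) dir (-cos e, b, -sin e)
        d=np.array([-np.cos(x[2]),x[3],-np.sin(x[2])]);d/=np.linalg.norm(d)
        return np.linalg.norm(np.cross(L-np.array([0,x[0],x[1]]),d),axis=1)-r
    s=least_squares(f,[0,.158,.6,0],loss='soft_l1',f_scale=.0008)
    x=s.x;d=np.array([-np.cos(x[2]),x[3],-np.sin(x[2])]);d/=np.linalg.norm(d)
    p=np.array([0,x[0],x[1]]);t=(L-p)@d
    print('n',len(L),'y,z',x[:2].round(4),'elev',np.degrees(x[2]).round(2),'side',np.degrees(x[3]).round(2),'err',np.abs(s.fun).mean().round(5),'t range',np.percentile(t,[.3,99.7]).round(4))
    return T,p,d,t
E
python3 - <<'E'
from fit2 import *
c=dict(np.load('wrist5.npz'));print('butt?');T,p,d,t=fit(c)
E
```

```text
butt?
n 7083 y,z [-0.0004  0.1601] elev 43.38 side -0.87 err 0.00076 t range [-0.0814  0.0152]
```

Run:
```python
from h import *
for n in ['wrist1','wrist2','wrist3','wrist5','top0']:
    P=cloud(dict(np.load(n+'.npz'))).reshape(-1,3)
    for y0 in (.045,.125):
        Q=P[(abs(P[:,1]-y0)<.012)&(P[:,0]>.44)&(P[:,0]<.52)&(P[:,2]<.1)&(P[:,2]>.03)]
        r=[]
        for x in np.arange(.45,.515,.005):
            q=Q[abs(Q[:,0]-x)<.0015,2]
            r.append(round(float(np.median(q))*1000,1) if len(q)>2 else None)
        print(n,y0,r)
```

```text
wrist1 0.045 [48.2, 53.5, 59.6, 65.7, 71.7, 77.5, 79.5, 75.2, 71.1, 67.0, 62.7, 58.6, 54.0]
wrist1 0.125 [53.7, 59.5, 65.5, 71.3, 77.7, 79.5, 75.3, 71.2, 66.8, 62.8, 58.7, 54.3, 50.3]
wrist2 0.045 [48.1, 53.6, 59.6, 65.8, 71.6, 77.5, 79.4, 75.4, 71.1, 66.8, 62.6, 58.5, 54.2]
wrist2 0.125 [53.7, 59.6, 65.7, 71.6, 77.3, 79.5, 75.4, 71.2, 67.1, 62.7, 58.8, 54.6, 50.2]
wrist3 0.045 [48.1, 53.7, 59.8, 65.8, 71.6, 77.5, 79.5, 75.3, 71.1, 67.0, 62.8, 58.6, 54.3]
wrist3 0.125 [53.7, 59.5, 65.6, 71.5, 77.5, 79.6, 75.4, 71.2, 67.0, 62.8, 58.5, 54.5, 87.8]
wrist5 0.045 [48.4, 54.0, 59.8, 65.7, 71.6, 77.7, 79.4, 75.2, 70.9, 66.9, 62.7, 58.4, 54.3]
wrist5 0.125 [53.9, 59.7, 65.7, 71.6, 77.6, 79.5, 75.3, 71.2, 67.0, 62.8, 58.6, 54.5, 50.3]
top0 0.045 [53.6, 55.4, 59.9, 70.8, 73.8, 79.3, 83.4, 80.5, 75.0, 69.9, 66.7, 60.7, 58.4]
top0 0.125 [55.8, 61.3, 66.3, 74.6, 78.6, 81.4, 80.8, 74.2, 68.6, 67.1, 62.1, 57.4, 55.5]
```

>>> {"op": "play_rows", "data": {
  "commands": [
    [0,0,-0.015,0],
    [0,0,-0.015,0],
    [0,0,-0.015,0],
    [0.012,0,0,0],
    [0.012,0,0,0],
    [0.012,0,0,0],
    [0.012,0,0,0],
    [0,0,0.01,0],
    [0,0,0.01,0],
    [0,0,0,0],
    [0,0,0,0]
  ],
  "force": 40
}}

```text
t: 6.65
eef_pos: [0.5065, 0.0845, 0.3026]
tool_rot: [-0.0, -0.029, 1.0, -0.0]
contact_force: [0.5, -0.2, -2.1]
gripper_width: 0.288
```

Run:
```python
from fit2 import *
o=sensors.get_obs();print(o['t'],o['gripper_width'],o['contact_force'],o['torque']);print(toolT(o).round(4))
c=cam('wrist');cv2.imwrite('pics/wrist6.png',c['frame']);np.savez('wrist6.npz',**c);fit(c,v0=145)
c=cam('side');cv2.imwrite('pics/side6.png',cv2.resize(c['frame'][120:260,220:400],None,fx=4,fy=4))
```

```text
6.65 0.2877601345857317 [ 0.48432087 -0.15979238 -2.08166031] [ 0.04182641 -0.01097998  0.01844001]
[[-9.983e-01 -5.800e-02 -8.000e-04  5.065e-01]
 [-5.800e-02  9.983e-01 -5.000e-04  8.450e-02]
 [ 9.000e-04 -4.000e-04 -1.000e+00  3.026e-01]
 [ 0.000e+00  0.000e+00  0.000e+00  1.000e+00]]
n 6798 y,z [-0.0004  0.1598] elev 42.86 side -0.6 err 0.00065 t range [-0.0647  0.0129]
```

View pics/wrist6.png

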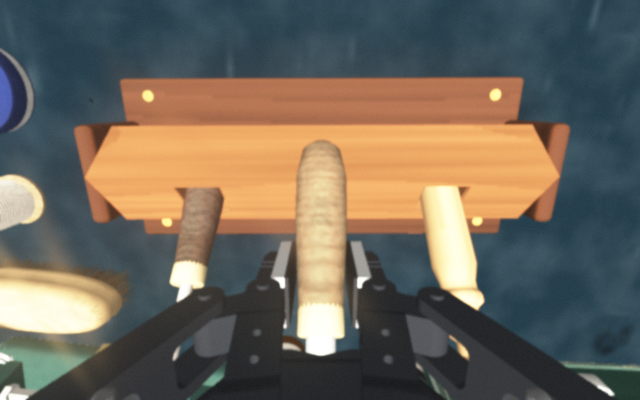

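View pics/side6.png

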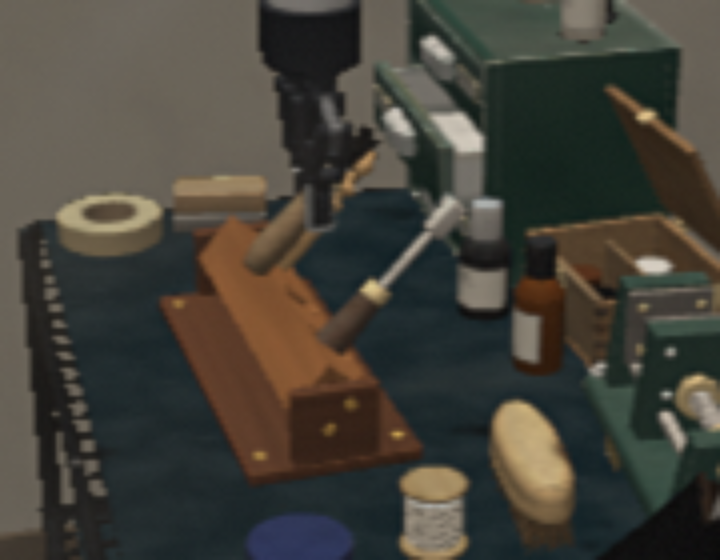

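>>> {"op": "play_rows", "data": {
  "commands": [
    [0,0,0.005,0],
    [0,0,0.004,0],
    [0,0,0.004,0],
    [0,0,0.004,0],
    [0,0,0.003,0],
    [0,0,0.003,0],
    [0,0,0.003,0],
    [0,0,0.003,0],
    [0,0,0,0]
  ]
}}

```text
t: 7.65
eef_pos: [0.5065, 0.0846, 0.2748]
tool_rot: [0.0, -0.029, 1.0, 0.0]
contact_force: [-1.7, -0.4, 7.8]
gripper_width: 0.288
```

Run:
```python
from fit2 import *
o=sensors.get_obs();print(o['t'],o['gripper_width'],o['contact_force'],o['torque']);print(toolT(o).round(4))
c=cam('wrist');cv2.imwrite('pics/wrist7.png',c['frame']);np.savez('wrist7.npz',**c);fit(c,v0=145)
c=cam('side');cv2.imwrite('pics/side7.png',cv2.resize(c['frame'][120:260,220:400],None,fx=4,fy=4))
```

```text
7.65 0.28839747634835766 [-1.73718318 -0.36479373  7.7707799 ] [ 0.01427329  0.86098758 -0.03329194]
[[-9.983e-01 -5.810e-02  3.000e-04  5.065e-01]
 [-5.810e-02  9.983e-01  6.000e-04  8.460e-02]
 [-4.000e-04  6.000e-04 -1.000e+00  2.748e-01]
 [ 0.000e+00  0.000e+00  0.000e+00  1.000e+00]]
n 6934 y,z [-0.0004  0.1585] elev 33.88 side -0.47 err 0.0006 t range [-0.0611  0.0106]
```

View pics/wrist7.png

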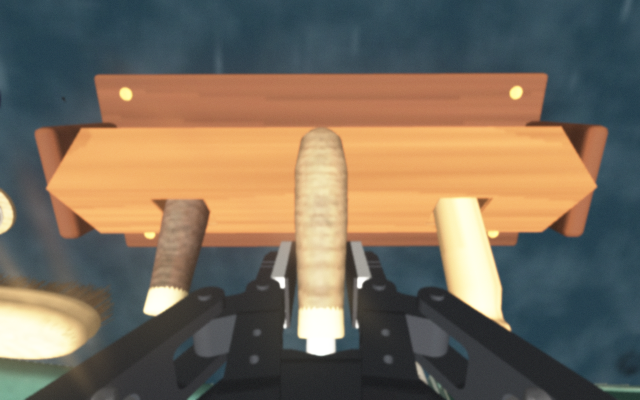

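>>> {"op": "play_rows", "data": {
  "commands": [
    [0,0,0.003,0],
    [0,0,0.003,0],
    [0,0,0.003,0],
    [0,0,0.003,0],
    [0,0,0.003,0],
    [0,0,0.003,0],
    [0,0,0,0]
  ]
}}

```text
t: 8.45
eef_pos: [0.5083, 0.085, 0.2578]
tool_rot: [0.003, -0.029, 1.0, 0.001]
contact_force: [2.1, 0.2, 10.0]
gripper_width: 0.292
```

Run:
```python
from fit2 import *
o=sensors.get_obs();print(o['t'],o['gripper_width'],o['contact_force'],o['torque']);print(toolT(o).round(4))
c=cam('wrist');cv2.imwrite('pics/wrist8.png',c['frame']);np.savez('wrist8.npz',**c);fit(c,v0=145)
```

```text
8.45 0.29156644317907593 [ 2.13837238  0.22567297 10.04124473] [ 0.12711405 -0.08068688 -0.07624039]
[[-0.9983 -0.058   0.0057  0.5083]
 [-0.058   0.9983  0.0018  0.085 ]
 [-0.0058  0.0014 -1.      0.2578]
 [ 0.      0.      0.      1.    ]]
n 6929 y,z [0.0013 0.1307] elev 15.08 side 0.44 err 0.00178 t range [-0.0628 -0.0004]
```

View pics/wrist8.png

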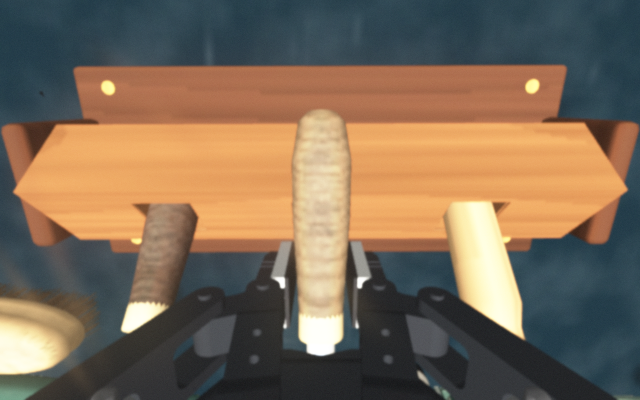

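```bash
sed -i 's/(L\[:,2\]<.225)/(L[:,2]<zmax)/; s/r=.013)/r=.013,zmax=.225)/' fit2.py
python3 - <<'E'
from fit2 import *
c=dict(np.load('wrist8.npz'));P=cloud(c);T=toolT(sensors.get_obs());L=(P-T[:3,3])@T[:3,:3]
for v in range(105,345,15): print(v,L[v,320].round(4))
fit(c,v0=125,v1=290,zmax=.175)
E
```

```text
105 [ 0.0728 -0.0005  0.2469]
120 [ 0.0666 -0.0004  0.1634]
135 [ 0.0609 -0.0004  0.1611]
150 [ 0.0553 -0.0004  0.158 ]
165 [ 0.0497 -0.0003  0.1559]
180 [ 0.044  -0.0003  0.1545]
195 [ 0.0385 -0.0003  0.1522]
210 [ 0.0329 -0.0003  0.1502]
225 [ 0.0268 -0.0004  0.1498]
240 [ 0.0213 -0.0003  0.1476]
255 [ 0.0159 -0.0003  0.1454]
270 [ 0.0094 -0.0004  0.1452]
285 [ 0.0039 -0.0004  0.1432]
300 [-0.0019 -0.0004  0.1416]
315 [-0.0076 -0.0003  0.14  ]
330 [-0.0138 -0.0004  0.1388]
n 7391 y,z [0.0013 0.1299] elev 16.56 side 0.34 err 0.00184 t range [-0.0719 -0.0052]
```

>>> {"op": "play_rows", "data": {
  "commands": [
    [0,0,0.003,0],
    [0,0,0.003,0],
    [0,0,0.002,0],
    [0,0,0,0],
    [0,0,0,0]
  ]
}}

```text
t: 9.0
eef_pos: [0.5094, 0.0852, 0.2506]
tool_rot: [0.005, -0.029, 1.0, 0.001]
contact_force: [3.8, 0.7, 10.6]
gripper_width: 0.287
```

```bash
sed -i 's/\[0,.158,.6,0\]/[0,.158,np.radians(e0),0]/; s/zmax=.225)/zmax=.225,e0=35)/' fit2.py
python3 - <<'E'
from fit2 import *
o=sensors.get_obs();print(o['t'],o['gripper_width'],o['contact_force'],o['torque']);print(toolT(o).round(4))
c=cam('wrist');cv2.imwrite('pics/wrist9.png',c['frame']);np.savez('wrist9.npz',**c);fit(c,v0=120,v1=290,zmax=.175,e0=8)
P=cloud(c);T=toolT(sensors.get_obs());L=(P-T[:3,3])@T[:3,:3]
for v in range(75,345,15): print(v,L[v,320].round(4))
E
```

```text
9.0 0.28703601465159034 [ 3.81819284  0.70583134 10.59686355] [ 0.15978318 -0.73879154 -0.02967129]
[[-0.9983 -0.058   0.0092  0.5094]
 [-0.058   0.9983  0.0024  0.0852]
 [-0.0093  0.0019 -1.      0.2506]
 [ 0.      0.      0.      1.    ]]
n 7622 y,z [-0.0004  0.1538] elev 7.42 side -0.77 err 0.00073 t range [-0.0665 -0.0002]
75 [ 0.0904 -0.0004  0.2385]
90 [ 0.0819 -0.0004  0.2404]
105 [ 0.0729 -0.0004  0.2397]
120 [ 0.0673 -0.0003  0.151 ]
135 [ 0.062  -0.0003  0.1495]
150 [ 0.0568 -0.0003  0.1478]
165 [ 0.0514 -0.0003  0.1472]
180 [ 0.0463 -0.0003  0.1449]
195 [ 0.0405 -0.0003  0.1453]
210 [ 0.0352 -0.0003  0.1435]
225 [ 0.0287 -0.0003  0.1451]
240 [ 0.0231 -0.0003  0.1439]
255 [ 0.0176 -0.0003  0.1423]
270 [ 0.0108 -0.0003  0.143 ]
285 [ 0.0045 -0.0003  0.1424]
300 [-0.0015 -0.0003  0.1412]
315 [-0.008  -0.0003  0.1406]
330 [-0.0137 -0.0003  0.1389]
```

View pics/wrist9.png

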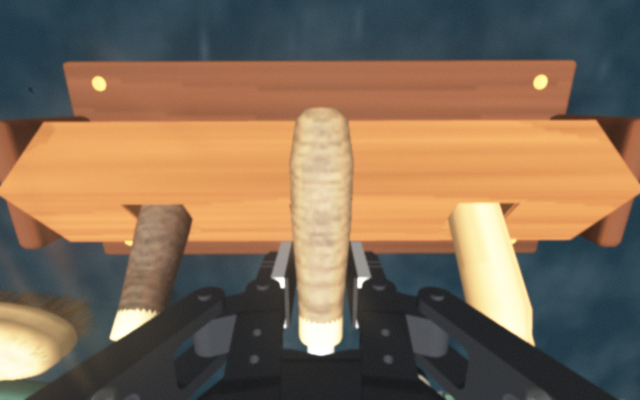

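>>> {"op": "play_rows", "data": {
  "commands": [
    [-0.003,0,0,0],
    [-0.003,0,0.001,0],
    [-0.002,0,0.002,0],
    [0,0,0.002,0],
    [0,0,0.002,0],
    [0,0,0,0],
    [0,0,0,0]
  ]
}}

```text
t: 9.75
eef_pos: [0.5149, 0.0854, 0.2419]
tool_rot: [0.001, -0.029, 1.0, 0.001]
contact_force: [-0.1, 1.4, 6.6]
gripper_width: 0.285
```

Run:
```python
from fit2 import *
o=sensors.get_obs();print(o['t'],o['gripper_width'],o['contact_force'],o['torque']);print(toolT(o).round(4))
c=cam('wrist');cv2.imwrite('pics/wrist10.png',c['frame']);np.savez('wrist10.npz',**c);fit(c,v0=120,v1=290,zmax=.175,e0=2)
c=cam('side');cv2.imwrite('pics/side10.png',cv2.resize(c['frame'][120:260,220:400],None,fx=4,fy=4))
```

```text
9.75 0.2851843401052805 [-0.11447544  1.35149727  6.58178509] [ 0.19066481  0.43908278 -0.04678099]
[[-0.9983 -0.0583  0.0016  0.5149]
 [-0.0583  0.9983  0.0012  0.0854]
 [-0.0017  0.0011 -1.      0.2419]
 [ 0.      0.      0.      1.    ]]
n 7617 y,z [0.0012 0.128 ] elev -3.94 side 0.4 err 0.0015 t range [-0.0669 -0.0012]
```

View pics/side10.png

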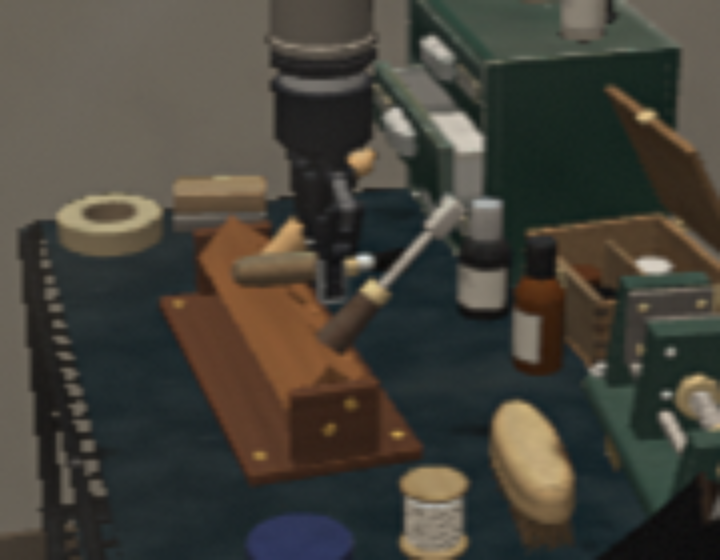

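```bash
cat > fit3.py <<'E'
from h import *
from scipy.optimize import least_squares
def elev(c,T,u0=300,u1=342,v0=125,v1=285,zmax=.17,show=True):
    P=cloud(c);L=((P-T[:3,3])@T[:3,:3])[v0:v1,u0:u1].reshape(-1,3)
    L=L[(abs(L[:,1])<.012)&(L[:,2]>.11)&(L[:,2]<zmax)&(L[:,0]<.058)]
    def f(x):
        d=np.array([-np.cos(x[2]),x[3],-np.sin(x[2])]);d/=np.linalg.norm(d)
        return np.linalg.norm(np.cross(L-np.array([0,x[0],x[1]]),d),axis=1)-.013
    k=abs(L[:,1])<.003;a=np.polyfit(L[k,0],L[k,2],1)
    s=least_squares(f,[0,a[1]+.0132,np.arctan(a[0]),0],loss='soft_l1',f_scale=.001)
    x=s.x;d=np.array([-np.cos(x[2]),x[3],-np.sin(x[2])]);d/=np.linalg.norm(d)
    p=np.array([0,x[0],x[1]])
    print('n',len(L),'topline elev',np.degrees(np.arctan(a[0])).round(2),'fit yz',x[:2].round(4),'elev',np.degrees(x[2]).round(2),'side',np.degrees(x[3]).round(2),'err',np.abs(s.fun).mean().round(5))
    return p,d,L
E
python3 - <<'E'
from fit3 import *
for n in ('wrist10',):
    c=dict(np.load(n+'.npz'));elev(c,toolT(sensors.get_obs()))
E
```

```text
n 5589 topline elev -4.86 fit yz [-1.000e-04  1.531e-01] elev -5.2 side -0.27 err 0.00051
```

View pics/wrist10.png

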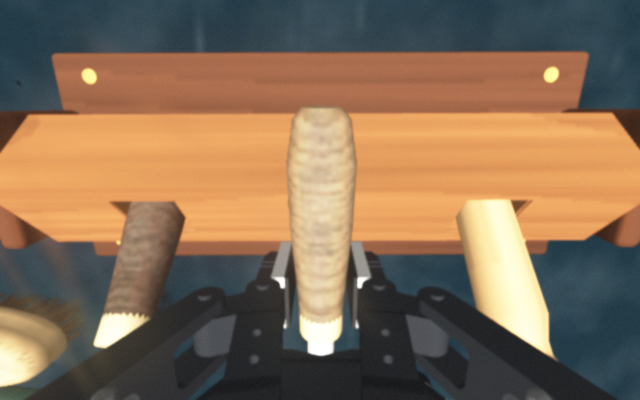

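>>> {"op": "play_rows", "data": {
  "commands": [
    [0,0,-0.005,0],
    [0,0,-0.015,0],
    [0,0,-0.03,0],
    [0,0,-0.03,0],
    [0,0,-0.03,0],
    [0,0,-0.02,0],
    [0,0,0,0],
    [0,0,0,0]
  ],
  "force": 80
}}

```text
t: 10.65
eef_pos: [0.5139, 0.0849, 0.3708]
tool_rot: [-0.0, -0.029, 1.0, 0.0]
contact_force: [-0.1, 0.1, -1.8]
gripper_width: 0.28
```

Run:
```python
from fit3 import *
o=sensors.get_obs();print(o['t'],o['gripper_width'],o['contact_force'],o['torque']);T=toolT(o);print(T.round(4))
c=cam('wrist');cv2.imwrite('pics/wrist11.png',c['frame']);np.savez('wrist11.npz',**c);elev(c,T)
for n in('side','top'):
    c=cam(n);np.savez(n+'11.npz',**c)
    cv2.imwrite(f'pics/{n}11.png',cv2.resize(c['frame'][90:230,220:400] if n=='side' else c['frame'][140:280,160:340],None,fx=4,fy=4))
```

```text
10.65 0.28044459623582063 [-0.14184145  0.10663365 -1.77450196] [-0.05157453 -0.0030041   0.01690679]
[[-9.983e-01 -5.830e-02 -1.000e-04  5.139e-01]
 [-5.830e-02  9.983e-01  1.000e-04  8.490e-02]
 [ 1.000e-04  1.000e-04 -1.000e+00  3.708e-01]
 [ 0.000e+00  0.000e+00  0.000e+00  1.000e+00]]
n 5640 topline elev -2.66 fit yz [-1.000e-04  1.533e-01] elev -2.94 side -0.15 err 0.00051
```

View pics/side11.png

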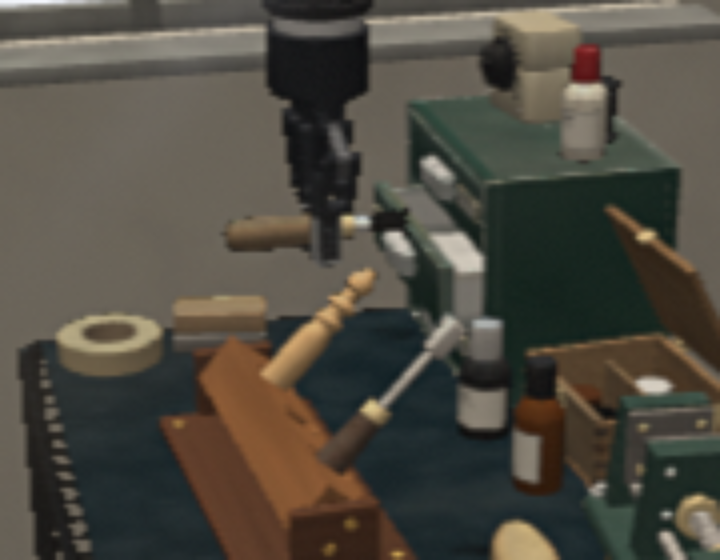

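View pics/wrist11.png

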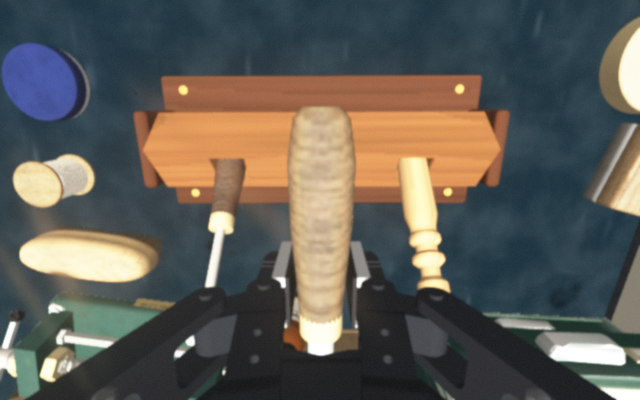

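View pics/top11.png

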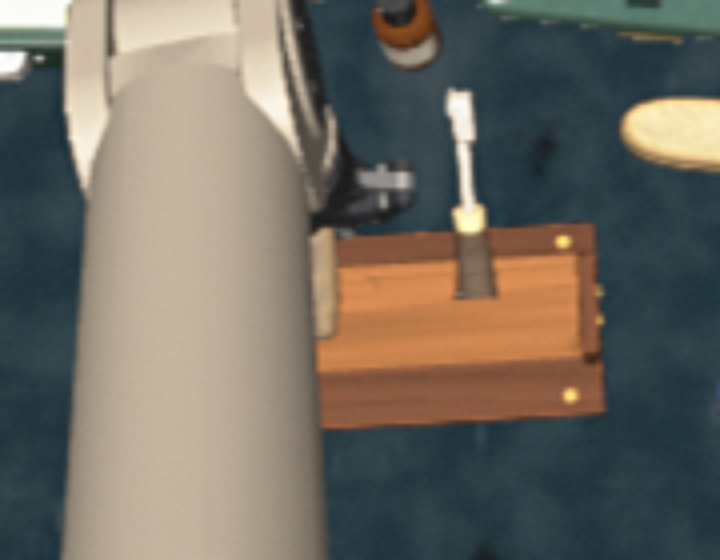

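```bash
cat > side.py <<'E'
from h import *
def onplane(c,uv,T):
    W=c['W'];n=T[:3,1]
    r=W[:3,:3]@np.array([(uv[0]-c['cx'])/c['fx'],(uv[1]-c['cy'])/c['fy'],1]);o=W[:3,3]
    return o+r*((T[:3,3]-o)@n)/(r@n)
E
python3 - <<'E'
from side import *
c=dict(np.load('side11.npz'));T=toolT(sensors.get_obs())
f=c['frame'][130:165,268:330]
cv2.imwrite('pics/side11z.png',cv2.resize(f,None,fx=12,fy=12,interpolation=cv2.INTER_NEAREST))
for uv in [(228,236),(245,235),(300,232),(360,224),(380,221),(408,219)]:
    X=onplane(c,(uv[0]/4+220-.4,uv[1]/4+90-.4),T);print(uv,X.round(4),((X-T[:3,3])@T[:3,:3]).round(4))
E
```

```text
(228, 236) [0.4421 0.0805 0.2214] [ 0.0712 -0.      0.1484]
(245, 235) [0.4548 0.0813 0.2208] [ 0.0585 -0.      0.149 ]
(300, 232) [0.4964 0.0837 0.2187] [ 0.0169 -0.      0.1511]
(360, 224) [0.5425 0.0864 0.2199] [-0.0293 -0.      0.1497]
(380, 221) [0.558  0.0873 0.2206] [-0.0449 -0.      0.1489]
(408, 219) [0.5799 0.0886 0.2199] [-0.0668 -0.      0.1496]
```

View pics/side11z.png

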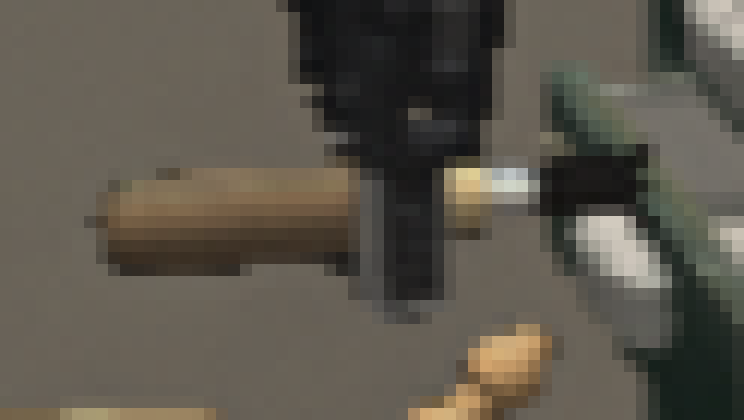

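Run:
```python
from h import *
for tag in ('top0','side11','top11'):
    P=cloud(dict(np.load(tag+'.npz'))).reshape(-1,3)
    Q=P[(P[:,0]>.44)&(P[:,0]<.86)&(P[:,1]>-.46)&(P[:,1]<-.26)&(P[:,2]>.012)&(P[:,2]<.2)]
    r=cv2.minAreaRect(Q[:,:2].astype(np.float32)*1000);print(tag,len(Q),r)
    for x in np.arange(.48,.8,.03):
        q=Q[abs(Q[:,0]-x)<.004]
        if len(q)>5: print(round(x,3),'y',np.percentile(q[:,1],[1,99]).round(3),'zmax',np.percentile(q[:,2],97).round(4))
    print(np.percentile(Q[:,0],[.2,99.8]))
```

```text
top0 3709 ((668.2071533203125, -338.2472229003906), (383.5195007324219, 154.45538330078125), 0.31414392590522766)
0.48 y [-0.366 -0.328] zmax 0.0274
0.51 y [-0.381 -0.307] zmax 0.0528
0.54 y [-0.393 -0.304] zmax 0.064
0.57 y [-0.393 -0.304] zmax 0.0771
0.6 y [-0.389 -0.312] zmax 0.1018
0.63 y [-0.395 -0.318] zmax 0.1357
0.66 y [-0.397 -0.329] zmax 0.1628
0.69 y [-0.408 -0.339] zmax 0.093
0.72 y [-0.41  -0.344] zmax 0.0842
0.75 y [-0.414 -0.347] zmax 0.0942
0.78 y [-0.404 -0.367] zmax 0.0869
[0.47936399 0.85267942]
side11 5224 ((663.0673828125, -342.30841064453125), (381.9406433105469, 164.0110321044922), 0.08845963329076767)
0.48 y [-0.372 -0.331] zmax 0.032
0.51 y [-0.392 -0.333] zmax 0.0513
0.54 y [-0.397 -0.33 ] zmax 0.0611
0.57 y [-0.401 -0.332] zmax 0.0761
0.6 y [-0.403 -0.347] zmax 0.1033
0.63 y [-0.408 -0.359] zmax 0.1362
0.66 y [-0.41  -0.356] zmax 0.1658
0.69 y [-0.416 -0.354] zmax 0.0855
0.72 y [-0.421 -0.261] zmax 0.083
0.75 y [-0.421 -0.357] zmax 0.0938
0.78 y [-0.383 -0.369] zmax 0.0826
[0.47697099 0.84726508]
top11 3717 ((673.2421875, -352.9549560546875), (390.23101806640625, 143.1756591796875), 7.847166061401367)
0.48 y [-0.366 -0.331] zmax 0.0289
0.51 y [-0.384 -0.307] zmax 0.0542
0.54 y [-0.385 -0.302] zmax 0.0623
0.57 y [-0.392 -0.305] zmax 0.0762
0.6 y [-0.389 -0.307] zmax 0.1023
0.63 y [-0.393 -0.318] zmax 0.1373
0.66 y [-0.396 -0.329] zmax 0.1614
0.69 y [-0.407 -0.339] zmax 0.0957
0.72 y [-0.41  -0.344] zmax 0.0859
0.75 y [-0.414 -0.348] zmax 0.094
0.78 y [-0.404 -0.367] zmax 0.086
[0.47917026 0.85323296]
```

Run:
```python
from h import *
def pts(tag):
    c=dict(np.load(tag+'.npz'));P=cloud(c).reshape(-1,3);F=c['frame'].reshape(-1,3).max(1)
    return P[(F<50)&(P[:,0]>.44)&(P[:,0]<.86)&(P[:,1]>-.46)&(P[:,1]<-.26)&(P[:,2]>.012)&(P[:,2]<.18)]
A={}
for t in ('top0','side11'):
    Q=pts(t);
    g=np.zeros((250,450),np.uint8);ij=((Q[:,:2]-[.43,-.48])*1000).astype(int);g[ij[:,1],ij[:,0]]=255
    g=cv2.morphologyEx(cv2.morphologyEx(g,cv2.MORPH_CLOSE,np.ones((7,7))),cv2.MORPH_OPEN,np.ones((7,7)))
    A[t]=g
g=A['top0']|A['side11']
for g in (A['top0'],g):
    cs=max(cv2.findContours(g,cv2.RETR_EXTERNAL,cv2.CHAIN_APPROX_NONE)[0],key=cv2.contourArea)
    r=cv2.minAreaRect(cs);c=np.array(r[0])/1000+[.43,-.48];print(c,r[1],r[2])
    a=np.radians(r[2] if r[1][0]>r[1][1] else r[2]-90);d=-np.array([np.cos(a),np.sin(a)]);print('axis',np.degrees(a),'toe end',c+.157*d,'toe',c+.115*d)
cv2.imwrite('pics/shoe.png',cv2.resize(cv2.merge([A['side11'],A['top0'],A['top0']])[::-1],None,fx=1.7,fy=1.7))
```

```text
[ 0.62111359 -0.35081848] (89.60651397705078, 288.6257019042969) 86.1345443725586
axis -3.865455627441406 toe end [ 0.46447074 -0.34023452] toe [ 0.5063752 -0.3430659]
[ 0.62541483 -0.35988864] (100.37834167480469, 306.6198425292969) 82.40535736083984
axis -7.594642639160156 toe end [ 0.46979204 -0.33913894] toe [ 0.51142362 -0.34468981]
```

View pics/shoe.png

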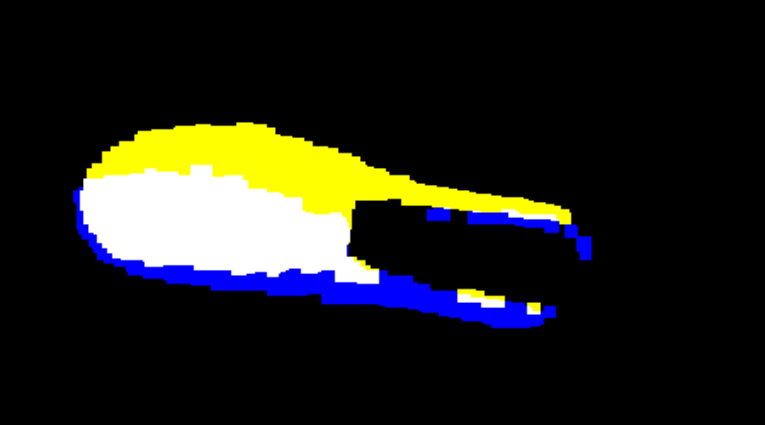

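>>> {"op": "play_rows", "data": {
  "commands": [
    [0.002,-0.01,0,0],
    [0.004,-0.02,0,0],
    [0.0055,-0.026,0,0],
    [0.0055,-0.026,0,0],
    [0.0055,-0.026,0,0],
    [0.0055,-0.026,0,0],
    [0.0055,-0.026,0,0],
    [0.0055,-0.026,0,0],
    [0.0055,-0.026,0,0],
    [0.0055,-0.026,0,0],
    [0.0055,-0.026,0,0],
    [0.0055,-0.026,0,0],
    [0.0055,-0.026,0,0],
    [0.0055,-0.026,0,0],
    [0.0055,-0.026,0,0],
    [0.0055,-0.026,0,0],
    [0.005,-0.022,0,0],
    [0.004,-0.013,0,0],
    [0,0,0,0],
    [0,0,0,0]
  ]
}}

```text
t: 12.8
eef_pos: [0.4473, -0.3481, 0.3707]
tool_rot: [-0.0, -0.029, 1.0, 0.001]
contact_force: [0.3, 0.1, -2.4]
gripper_width: 0.282
```

Run:
```python
from fit3 import *
o=sensors.get_obs();print(o['t'],o['gripper_width'],o['contact_force'],o['q']);T=toolT(o);print(T.round(4))
c=cam('wrist');cv2.imwrite('pics/wrist12.png',c['frame']);np.savez('wrist12.npz',**c);elev(c,T)
for n in('side','top'):
    c=cam(n);np.savez(n+'12.npz',**c)
    cv2.imwrite(f'pics/{n}12.png',cv2.resize(c['frame'][150:310,280:480] if n=='side' else c['frame'][90:260,330:510],None,fx=3.5,fy=3.5))
```

```text
12.8 0.2821704572898697 [ 0.27099816  0.0655364  -2.36328652] [ 0.19637686  0.35614485  0.44811412  1.8775273  -0.18730552  0.95016158
  2.35867556]
[[-9.983e-01 -5.820e-02 -7.000e-04  4.473e-01]
 [-5.820e-02  9.983e-01  1.000e-03 -3.481e-01]
 [ 7.000e-04  1.100e-03 -1.000e+00  3.707e-01]
 [ 0.000e+00  0.000e+00  0.000e+00  1.000e+00]]
n 5645 topline elev -2.61 fit yz [-1.000e-04  1.533e-01] elev -2.94 side -0.24 err 0.00051
```

View pics/side12.png

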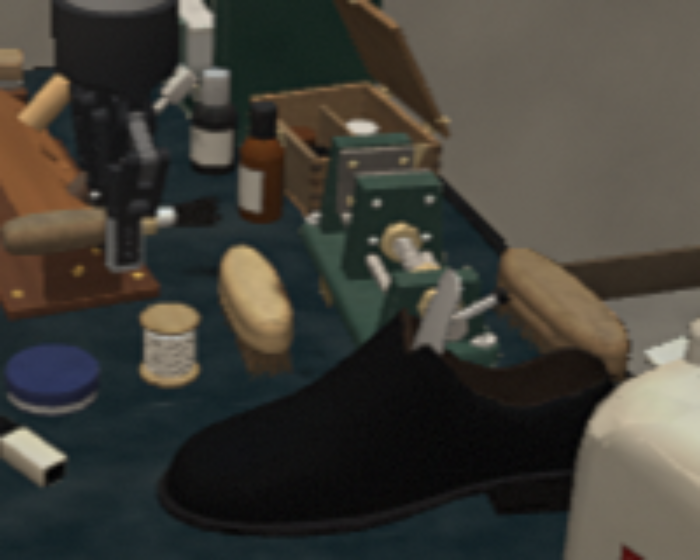

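View pics/top12.png

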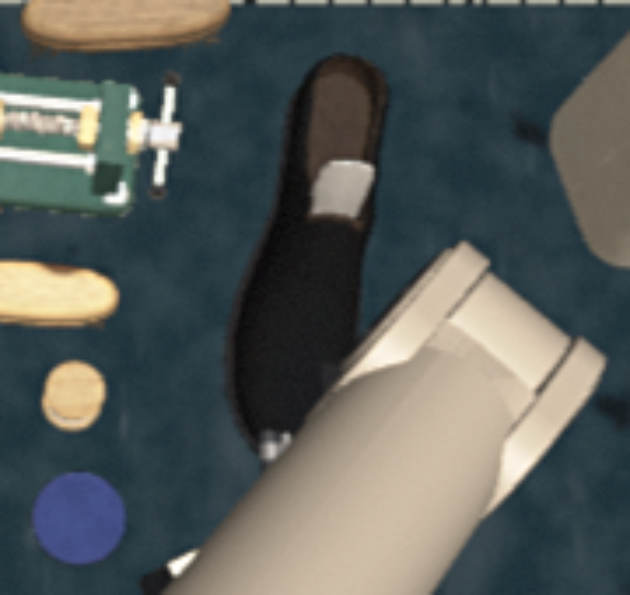

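View pics/wrist12.png

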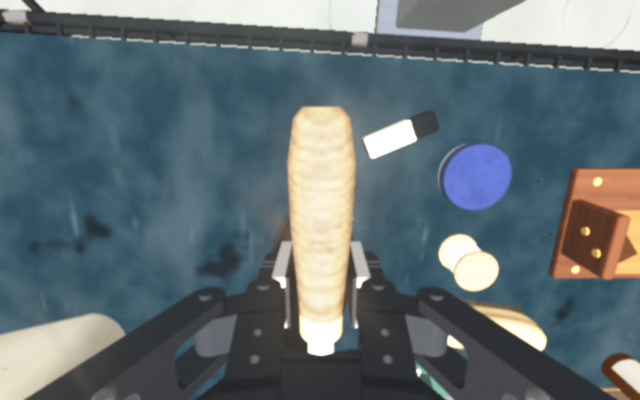

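>>> {"op": "play_rows", "data": {
  "commands": [
    [0,-0.003,0.006,0],
    [0,0,0.012,0],
    [0,0,0.012,0],
    [0,0,0.006,0],
    [0,0,0,0],
    [0,0,0,0],
    [0,0,0,0]
  ]
}}

```text
t: 13.65
eef_pos: [0.4476, -0.3519, 0.3355]
tool_rot: [0.0, -0.029, 1.0, -0.0]
contact_force: [0.3, -0.7, -1.7]
gripper_width: 0.283
```

Run:
```python
from fit3 import *
from side import onplane
o=sensors.get_obs();print(o['t'],o['gripper_width'],o['contact_force'],o['q']);T=toolT(o);print(T.round(4))
c=cam('wrist');elev(c,T);
c=cam('side');np.savez('side13.npz',**c)
cv2.imwrite('pics/side13.png',cv2.resize(c['frame'][195:240,275:350],None,fx=10,fy=10,interpolation=cv2.INTER_NEAREST))
P=cloud(c)
L=(P-T[:3,3])@T[:3,:3]
m=(abs(L[...,1])<.016)&(L[...,2]>.13)&(L[...,2]<.175)&(L[...,0]<.09)&(L[...,0]>-.09)
Q=L[m];print(len(Q))
for x in np.arange(-.075,.08,.01):
    q=Q[abs(Q[:,0]-x)<.005]
    if len(q)>3: print(round(x,3),len(q),q[:,1:].mean(0).round(4),np.percentile(q[:,2],[5,95]).round(4))
print(Q[:,0].min(),Q[:,0].max())
```

```text
13.65 0.2834574792225718 [ 0.2801221  -0.6813266  -1.71252503] [ 0.21770048  0.40444905  0.43330956  1.90296176 -0.21626308  0.87897169
  2.38781026]
[[-9.983e-01 -5.800e-02  6.000e-04  4.476e-01]
 [-5.800e-02  9.983e-01 -4.000e-04 -3.519e-01]
 [-6.000e-04 -4.000e-04 -1.000e+00  3.355e-01]
 [ 0.000e+00  0.000e+00  0.000e+00  1.000e+00]]
n 5640 topline elev -2.65 fit yz [-1.000e-04  1.533e-01] elev -2.95 side -0.25 err 0.00052
492
-0.065 15 [-0.0051  0.1475] [0.141  0.1552]
-0.055 38 [-0.0039  0.1482] [0.1425 0.1562]
-0.045 31 [-0.0039  0.1479] [0.1423 0.1567]
-0.035 28 [-0.004   0.1487] [0.1436 0.1545]
-0.025 18 [-0.0047  0.1492] [0.1445 0.1545]
-0.015 12 [-0.0087  0.1501] [0.1465 0.1543]
0.005 11 [0.0077 0.1457] [0.1331 0.1704]
0.015 58 [-0.005   0.1456] [0.1352 0.1612]
0.025 47 [-0.0073  0.1444] [0.1369 0.1551]
0.035 53 [-0.008   0.1448] [0.1368 0.1558]
0.045 49 [-0.0082  0.144 ] [0.1358 0.1552]
0.055 55 [-0.0082  0.1441] [0.1359 0.156 ]
0.065 49 [-0.0069  0.1445] [0.1377 0.1554]
0.075 25 [-0.0039  0.1462] [0.1381 0.1544]
-0.06444114409581561 0.07434854883996264
```

View pics/side13.png

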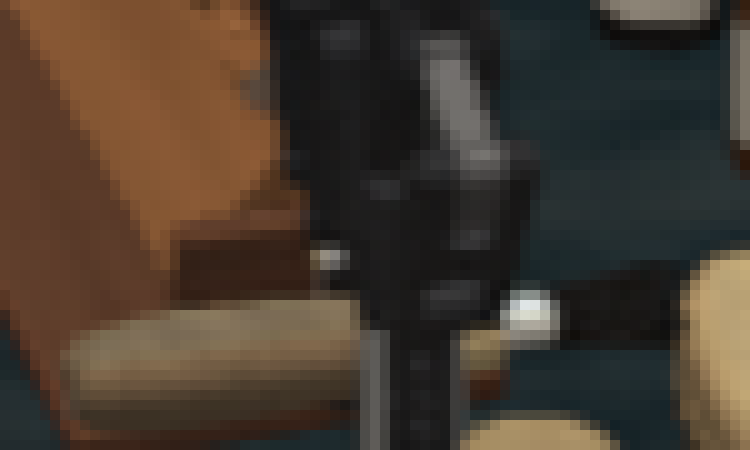

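Run:
```python
from side import *
c=dict(np.load('side13.npz'));T=toolT(sensors.get_obs())
pts=[]
for uv in [(66,378),(110,372),(300,356),(530,315),(620,306),(682,300)]:
    X=onplane(c,(uv[0]/10+275-.5,uv[1]/10+195-.5),T);pts.append(X);print(X.round(4),((X-T[:3,3])@T[:3,:3]).round(4))
a,b=pts[1],pts[4];print(np.degrees(np.arctan2(b[2]-a[2],b[0]-a[0])))
# shoe height around there from all views
P=cloud(dict(np.load('side13.npz'))).reshape(-1,3);t=pts[-1]
for tag in ('side13','top0'):
    P=cloud(dict(np.load(tag+'.npz'))).reshape(-1,3);q=P[(np.linalg.norm(P[:,:2]-[.517,-.348],axis=1)<.006)&(P[:,2]<.1)];print(tag,len(q),np.percentile(q[:,2],[5,50,95]))
A=dict(np.load('side11.npz'))['frame'].astype(int);B=c['frame'].astype(int)
EOF=0
```

```text
[ 0.3739 -0.3562  0.189 ] [ 0.074  -0.      0.1466]
[ 0.3836 -0.3556  0.1888] [ 0.0643 -0.      0.1468]
[ 0.4261 -0.3532  0.1856] [ 0.0217 -0.      0.15  ]
[ 0.4789 -0.3501  0.1871] [-0.0312 -0.      0.1486]
[ 0.4999 -0.3489  0.1859] [-0.0523 -0.      0.1498]
[ 0.5145 -0.348   0.185 ] [-0.0669  0.      0.1507]
-1.4567275144155651
side13 12 [0.0496302  0.05262378 0.05495119]
top0 17 [0.04719146 0.05164782 0.05506784]
```

>>> {"op": "play_rows", "data": {
  "commands": [
    [-0.003,0,0,0],
    [0,0,0,0],
    [0,0,0,0],
    [0,0,0,0],
    [0,0,0,0]
  ]
}}

```text
t: 14.25
eef_pos: [0.4504, -0.3515, 0.3352]
tool_rot: [-0.0, -0.029, 1.0, 0.0]
contact_force: [-1.2, -0.3, -1.3]
gripper_width: 0.283
```

Run:
```python
from fit3 import *
o=sensors.get_obs();print(o['t'],o['gripper_width'],o['contact_force'],np.abs(o['joint_vel']).max());T=toolT(o);print(T.round(4))
print('tip est',(T@[-.069,0,.152,1])[:3].round(4))
c=cam('wrist');elev(c,T)
A=dict(np.load('top0.npz'))['frame'];B=cam('top')['frame']
D=(cv2.absdiff(A,B).max(2)>40).astype(np.uint8)*255
cv2.imwrite('pics/diff.png',np.hstack([D[80:300,100:500],]))
cv2.imwrite('pics/side14.png',cam('side')['frame'])
```

```text
14.25 0.2825275437178503 [-1.22923654 -0.25651293 -1.27033768] 0.0011675593443564694
[[-9.983e-01 -5.810e-02 -1.000e-04  4.504e-01]
 [-5.810e-02  9.983e-01  0.000e+00 -3.515e-01]
 [ 1.000e-04  0.000e+00 -1.000e+00  3.352e-01]
 [ 0.000e+00  0.000e+00  0.000e+00  1.000e+00]]
tip est [ 0.5193 -0.3475  0.1832]
n 5636 topline elev -2.67 fit yz [-1.000e-04  1.533e-01] elev -2.94 side -0.26 err 0.00051
```

View pics/diff.png

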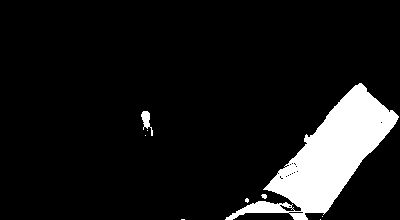

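View pics/side14.png

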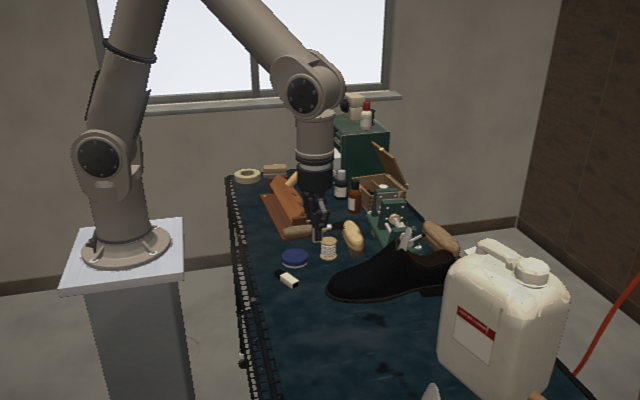

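```bash
python3 -c "
from station import bot
print(bot.hand_in())"
```

```text
the job is handed in; nothing more can be done
None
```

I drew the dauber out of the middle bore along its axis and levelled it by pivoting it in the pads against the top edge of the rest. I then carried it to the shoe and handed in at about 14.5 s, with the gripper still holding it at 80 N.

**Tip position:** the last estimate puts the bristle tip at about (0.519, -0.348, 0.183) m. That is about 118 mm above the stated 65 mm toe point, which I placed at about (0.513, -0.346). The arm was still, with no contact force beyond the dauber's weight and noise.

**Level:** the two views disagree slightly. The side view gives about 1.5° tip-down and the wrist depth about 2.9°. The wrist camera read the dauber's lean about 2° too far over in the rest, so I trust the side view more.

**Height over the leather:** depth readings put the leather under the tip at about 53 mm rather than 65 mm, so the true clearance may be nearer 130 mm.

**Other things on the table:** a top-view difference against the first picture showed only the missing dauber, the arm, and a thin outline round the wax. I took the outline for a shadow, since the gripper never came near the wax. The other two tools are still in the rest, and the shoe showed no change where the arm did not hide it.

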